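# Lid on the tumbler, then hold the hold-to-run dial on its third click

## Task

The deburring tumbler is loaded: put its orange lid on the bowl, lowered gently and not dropped, seated flat all round, and let go of it. Only then turn the red wing dial of the yellow hold-to-run station clockwise, past its first two clicks to the third (green dot), and finish while still holding it there, because it springs back if released. Leave the other things on the bench where they are.

Things in the scene. Friction and masses are not known exactly. Their poses are not given: they have to be found in the camera images.
- tumbler: vibratory tumbler, fixed to the bench: grey square foot 165 mm wide (32 mm high) carrying a navy round bowl, open at the top, 176 mm across outside and 166 mm inside at the rim; rim 115 mm above the bench. Inside, chips and brackets fill it to about 40 mm below the rim. Origin at the bench under the bowl's axis, z up
- bowl_rim (a point): centre of the bowl's mouth, at rim height (115 mm above the bench)
- lid: loose round lid, 0.2 to 0.35 kg, lying right way up on the bench: yellow chamfered plug below, 156 mm across, 12 mm deep (5 mm radial play in the bowl); orange flange 184 mm across, 6 mm thick; upright black knob in the middle, 28 mm across, 38 mm high, top at 56 mm. Origin: centre of the plug's underside, z up. Seated, the flange rests on the rim, the origin 12 mm below the rim
- lid_knob (a point): on the knob's axis, 40 mm above the lid's origin (22 mm above the flange, 16 mm below the knob's top)
- station: yellow hold-to-run box fixed to the bench, 130 x 120 mm, 70 mm high; on its grey top, 46 mm from the dial's axis, a white dot (home), two black dots (first, second click) and a larger green dot (third click). Origin at the bench under the dial's axis, z up; at home the dial's white pointer looks along the station's -x
- dial_wing (a point): red wing grip of the dial: upright bar 66 mm long (its x), 14 mm thick (its y), 36 mm high (z up, the dial's axis), centred on the axis and turning with the dial; white pointer mark on its -x half. This point: centre of its underside, 82 mm above the bench, on a black disc 68 mm across; top 118 mm above the bench
- dial (a joint): angle of the dial about its upright axis in rad: 0 at home, growing clockwise seen from above; clicks at 0.40, 0.80, 1.20, solid stop at 1.28. A spring always drives it home when let go (0.08 N m at home to 0.20 N m at the third click; getting over each click takes up to 0.06 N m more)
- can: bystander: upright can, 54 mm across, 85 mm high; origin at the centre of its underside
- offcut: bystander: plywood offcut 90 x 50 x 30 mm; origin at the centre of its underside
- mug: bystander: white mug, 72 mm across, 85 mm high; origin at the centre of its underside
- hammer: bystander: hammer lying along its x axis, origin on the bench under its length, nothing over 40 mm high
- brush: bystander: bench brush lying along its x axis, origin on the bench under its length, nothing over 40 mm high
- screwdriver: bystander: screwdriver lying along its x axis, origin on the bench under its length, nothing over 40 mm high

How it is judged:
By the outcome, as a careful person would: the job done as asked, in the order asked, and still so for the second after the job is handed in, while the arm keeps its last pose, push and grip.
It also fails if it takes over 54 s, if anything falls off the work surface, if the arm or the gripper's body presses on something with over 40 N, if the wrist force passes 120 N, or if a joint passes its speed limit or range.

## Robot

A 7-joint arm with a two-finger parallel gripper is mounted at the origin on the work surface. World frame = base frame: x ahead of the robot, y to its left, z up, the work surface at z = 0. Lengths are in mm, angles in rad, forces in N, time in s.
With the tool pointing down it reaches from about 400 to 875 mm from the base axis. Payload 19.3 kg.
Tool frame: the origin (TCP) lies midway between the tips of the shut fingers; the grasp point (between the pads) lies 19 mm behind it; z points along the fingers, y is the line along which they close (so a half turn about z gives the same grasp; the last joint's range is limited). The gripper opens to 85 mm and grips with 20 to 120 N. Pads are 22 mm wide; open, the fingers measure 114 mm over their backs; the gripper's body (76 mm by 85 mm) begins 54 mm behind the grasp point. The pads swing forward as they close: fully open they stand 13 mm farther back than shut.
Start: joints at [-1.261, 0.521, -0.036, 1.599, 0.021, 1.021, -0.113], TCP at [231.727, 580.446, 231.291] pointing down, gripper open.
Joint ranges: [-2.91, 2.91], [-0.3, 2.13], [-1.5, 1.42], [0.17, 2.43], [-1.26, 4.41], [0.16, 1.93], [-2.52, 2.52]. Speed limits (rad/s): [1.89, 1.89, 2.39, 2.39, 3.01, 3.01, 3.01].

## Interface

Orientations are given as [roll, pitch, yaw] about the fixed x, y, z axes, in that order (R = Rz(yaw) Ry(pitch) Rx(roll)).
In Python, from workcell import monitor, viewer, job_done, models gives the robot as it stands.
- The arm moves only by the tool servo_tool, never from a script. Its argument "series" is a list of rows, each a list of 6 numbers: the shift along the tool's x, y, z normalised to -1 to 1, where 1 is 150 mm, then the turn, a rotation vector about the tool's x, y, z normalised to -1 to 1, where 1 is 0.5 rad. A call has 1 to 10 rows; each row is the pose to reach, as a shift and turn from the pose commanded when the call began, along the tool's axes at that moment; what a row does not reach only later rows make up. A row lasts 1/12 s, in which the tool goes at most 41.7 mm and 7.16 degrees, less where a joint would pass 70% of its speed; a pose out of reach is approached as far as the arm can. A call with a number of a shift or a turn outside -1 to 1 is refused whole. A call with a gripper value outside its range is refused whole. "hand" is the opening, from -1 (shut) to 1 (fully open), set as the call begins (left out, the last holds). The fingers move at their own pace and stop on an object; "force" is the grip in N (left out, the last holds). Time passes only in rows, so rows that repeat a pose let the fingers close. It gives the time, the measured TCP pose, the force, the opening and the grip force at its end, in the units of the state.
- monitor.get_obs(): the state, without advancing time (a new reading comes with each control period).
- viewer.camera(name): name is "scene" or "top" or "wrist"; returns (picture, depth): 420x560x3 uint8, red, green, blue; 420x560 float32, mm along the optical axis (not along the pixel's ray), 0 where there is no reading.
- viewer.camera_info(name): a dict with "fx", "fy", "cx", "cy" (pixels), "dist_coeffs" ([k1, k2, p1, p2, k3] as OpenCV has them; the pictures are not rectified), "pose" (4x4, takes a point from camera to world coordinates). Camera axes: x right, y up, looking along -z (the intrinsics and any distortion apply to the point x, -y, -z); pixel columns grow to the right and rows downward; lengths in mm; the calibration is good to about 2 mm. A picture is of the moment at which its call begins: read the wrist's pose just before it. camera_info takes no time and is no camera call; for the wrist camera it gives the pose at the moment of the call.
- job_done(): hands the job in; it is judged then, once.
Trained networks look in the newest picture that a camera, given by its name, has taken for a name from the list of things; names that differ only in an ending like _2 or _b are one class to them, and where a whole thing is asked for, a point or a joint stands for the part that bears it (a point fixed in the world has none). Each returns a list of dicts, best first, with "score" (0 to 1); they miss things now and then, are a little off and sometimes report something else, mostly with a low value. They report only what shows in the picture. A call takes as long as a camera call.
- models.look_for(camera, target): "position" ([x, y, z] in mm, in world coordinates, good to about 4 mm: the middle of the surface that is visible of it).
- models.silhouettes(camera, target): "pixels" (420x560 bool, what is visible of it).
The state is a dict: "time": time; "q": joint angles; "joint_velocities": joint speeds; "joint_efforts": joint torques, N m; "tool_pos": TCP position; "orientation": TCP orientation; "force": force on the tool from outside, world axes, zero at the start; "moment": the same for the moment, N m; "grip_width": finger opening in mm; "grip_force": force on a finger pad.
Only numpy, scipy, OpenCV 4.12 (cv2) and the standard library are available. Lean on these libraries where they do the work, as an engineer would, in place of code of your own. Each camera call takes 0.05 s, during which the arm holds its last target. There are 200 camera calls.

## Working session

There is one attempt and no reset: what is moved stays moved. The work goes in short steps, Python scripts to look and compute and a tool call to move; the robot and the scene stay as the last step left them, time stands still between calls to the robot, and variables do not carry over. Pictures are saved under pics/ and viewed, at most 10 in all, crops included, and the job is handed in when it is done.

Besides the shell and the picture viewer there is one more tool, called after "Request:" as name([rows], argument=value, ...), one row to a line, values as JSON. servo_tool: Moves the arm, as the interface text tells. Scaled input: -1 to 1 covers 150 mm each way for a shift and 0.5 rad each way for a turn. Its arguments: {"type":"object","properties":{"series":{"type":"array","items":{"type":"array","items":{"type":"number","minimum":-1,"maximum":1}}},"hand":{"type":"number"},"force":{"type":"number"}},"required":["series"]}

```bash
mkdir -p pics; cat > h.py <<'E'
import numpy as np, cv2
from workcell import monitor, viewer, job_done, models
from scipy.spatial.transform import Rotation as R
def cloud(name):
    info=viewer.camera_info(name); img,d=viewer.camera(name)
    h,w=d.shape
    u,v=np.meshgrid(np.arange(w,dtype=float),np.arange(h,dtype=float))
    K=np.array([[info['fx'],0,info['cx']],[0,info['fy'],info['cy']],[0,0,1]])
    p=cv2.undistortPoints(np.stack([u,v],-1).reshape(-1,1,2),K,np.array(info['dist_coeffs'],float)).reshape(h,w,2)
    P=np.stack([p[...,0]*d,-p[...,1]*d,-d],-1)
    T=np.array(info['pose'])
    X=P@T[:3,:3].T+T[:3,3]; X[d==0]=np.nan
    return img,X
def save(img,n): cv2.imwrite('pics/'+n+'.png',img[...,::-1])
def togo(xyz,rpy=None):
    """shift and turn in normalised tool units from current measured pose"""
    o=monitor.get_obs(); r=R.from_euler('xyz',o['orientation'])
    s=r.inv().apply(np.array(xyz)-o['tool_pos'])/150
    t=(r.inv()*R.from_euler('xyz',rpy)).as_rotvec()/0.5 if rpy is not None else np.zeros(3)
    return np.round(s,3),np.round(t,3)
def circ(p):
    A=np.c_[2*p,np.ones(len(p))]; s=np.linalg.lstsq(A,(p**2).sum(1),rcond=None)[0]
    return s[:2],np.sqrt(s[2]+s[0]**2+s[1]**2)
E
python3 - <<'E'
from h import *
o=monitor.get_obs(); print({k:np.round(v,3).tolist() for k,v in o.items()})
ims=[]
for c in ['top','scene']:
    img,X=cloud(c); ims.append(img); np.savez('pics/'+c,img=img,X=X)
    for t in ['tumbler','lid','lid_knob','station','dial_wing','can','offcut','mug','hammer','brush','screwdriver']:
        print(c,t,[(np.round(r['position']).tolist(),round(r['score'],2)) for r in models.look_for(c,t)[:2]])
save(ims[0],'top'); save(ims[1],'scene')
E
```

```text
{'time': 0.0, 'q': [-1.261, 0.522, -0.036, 1.6, 0.021, 1.021, -0.113], 'joint_velocities': [-0.001, 0.0, 0.001, 0.0, -0.003, -0.001, 0.0], 'joint_efforts': [0.001, -92.709, 1.981, -36.994, 0.018, 0.008, -0.0], 'tool_pos': [231.626, 580.13, 230.731], 'orientation': [-3.14, 0.0, 2.762], 'force': [0.619, 0.026, -0.469], 'moment': [-0.011, -0.007, 0.019], 'grip_force': 0.0, 'grip_width': 85.355}
top tumbler [([560.0, -2.0, 68.0], 0.89), ([792.0, -112.0, 18.0], 0.19)]
top lid [([536.0, -299.0, 24.0], 0.72)]
top lid_knob [([538.0, -298.0, 20.0], 0.69)]
top station [([553.0, 275.0, 70.0], 0.6)]
top dial_wing [([554.0, 275.0, 83.0], 0.93), ([780.0, 252.0, 23.0], 0.29)]
top can [([361.0, 118.0, 84.0], 0.54), ([349.0, -139.0, 30.0], 0.44)]
top offcut [([346.0, -137.0, 34.0], 0.57)]
top mug [([318.0, 443.0, 31.0], 0.92)]
top hammer [([776.0, 257.0, 23.0], 0.71)]
top brush [([790.0, -111.0, 18.0], 0.88)]
top screwdriver [([301.0, -399.0, 19.0], 0.56)]
scene tumbler [([571.0, -7.0, 66.0], 0.85), ([331.0, 426.0, 60.0], 0.37)]
scene lid [([547.0, -312.0, 18.0], 0.96)]
scene lid_knob [([550.0, -307.0, 16.0], 0.89)]
scene station [([583.0, 259.0, 72.0], 0.64), ([543.0, -310.0, 20.0], 0.4)]
scene dial_wing [([568.0, 270.0, 92.0], 0.63)]
scene can [([378.0, 117.0, 67.0], 0.93), ([572.0, -7.0, 64.0], 0.62)]
scene offcut [([355.0, -142.0, 29.0], 0.85), ([377.0, 116.0, 66.0], 0.58)]
scene mug [([334.0, 422.0, 60.0], 0.95)]
scene hammer [([786.0, 250.0, 22.0], 0.59)]
scene brush [([792.0, -119.0, 16.0], 0.66)]
scene screwdriver [([310.0, -400.0, 22.0], 0.73)]
```

View pics/top.png

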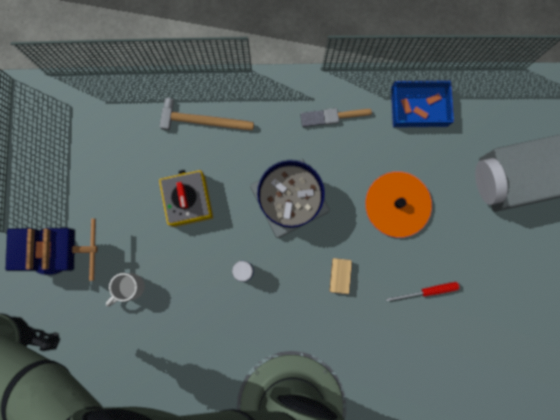

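View pics/scene.png

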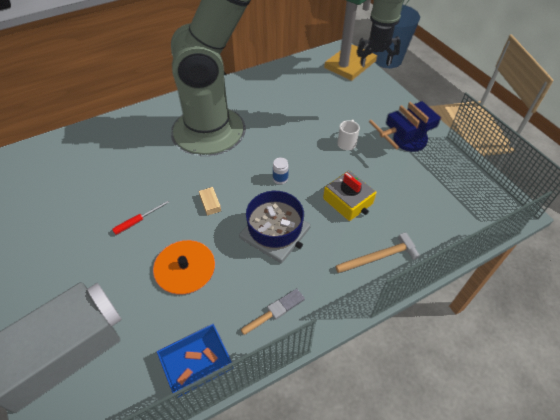

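The top view shows the lid at (400,204), the bowl at (290,194), the station at (186,198) with its pointer at about (181,190), and the can at (243,271). Next I fit precise geometry from the saved clouds.

```bash
python3 - <<'E'
from h import *
for c in ['top','scene']:
    z=np.load('pics/'+c+'.npz'); img=z['img']; X=z['X']; hsv=cv2.cvtColor(img,cv2.COLOR_RGB2HSV).astype(int)
    H,S,V=hsv[...,0],hsv[...,1],hsv[...,2]
    def near(x,y,r): return np.hypot(X[...,0]-x,X[...,1]-y)<r
    def hull(m):
        p=X[m][:,:2].astype(np.float32); return cv2.minEnclosingCircle(p)
    lm=near(540,-303,130)&(S>150)&(H<20)&(V>100)
    p=X[lm]; print(c,'lid z',np.median(p[:,2]),'encl',hull(lm),'mean',p.mean(0), lm.sum())
    k=near(540,-303,40)&(X[...,2]>40); print(' knob',k.sum(),np.nanmedian(X[k],0) if k.sum() else '')
    rm=near(565,-3,120)&(X[...,2]>105)&(X[...,2]<125); p=X[rm]
    print(' rim',rm.sum(),np.median(p[:,2]),'circ',circ(p[:,:2]),'encl',hull(rm))
    w=near(555,272,60)&((H<8)|(H>172))&(S>150)&(V>90); p=X[w]
    print(' wing',w.sum(),np.median(p,0),p[:,2].min(),p[:,2].max())
    t=w&(X[...,2]>108); print('  top',t.sum(), cv2.minAreaRect(X[t][:,:2].astype(np.float32)) if t.sum()>5 else '')
    st=near(555,272,110)&(X[...,2]>62)&(X[...,2]<76); print(' box',cv2.minAreaRect(X[st][:,:2].astype(np.float32)),np.median(X[st][:,2]))
    a=near(555,272,110)
    g=a&(H>45)&(H<80)&(S>120); print(' green',g.sum(),np.median(X[g],0) if g.sum() else '')
    ys,xs=np.where(st); y0,y1,x0,x1=ys.min()-8,ys.max()+8,xs.min()-8,xs.max()+8; print(y0,y1,x0,x1)
    cv2.imwrite(f'pics/st_{c}.png',cv2.resize(img[y0:y1,x0:x1,::-1],(390,390),interpolation=cv2.INTER_CUBIC))
a=[cv2.imread(f'pics/st_{c}.png') for c in ('top','scene')]; cv2.imwrite('pics/st.png',np.hstack(a))
E
```

```text
top lid z 17.779859919293585 encl ((537.2474975585938, -306.413330078125), 94.65436553955078) mean [ 536.25618471 -302.97169466   17.78487902] 3289
 knob 94 [ 538.07622927 -303.21364781   54.45319451]
 rim 465 113.88301462543586 circ (array([557.14216415,  -3.89681949]), np.float64(84.67358786503051)) encl ((558.0693359375, -4.091553211212158), 87.84806823730469)
 wing 113 [564.63121412 279.53351522 116.74958585] 77.10646880520517 125.01496315093823
  top 100 ((556.6039428710938, 278.234619140625), (64.98039245605469, 15.508641242980957), 10.725650787353516)
 box ((557.3460693359375, 277.8269958496094), (130.11427307128906, 120.26504516601562), 11.759001731872559) 69.33951581017709
 green 8 [532.16968483 317.06395646  68.78704093]
162 232 151 218
scene lid z 16.082203314882918 encl ((539.614013671875, -304.1178283691406), 92.75178527832031) mean [ 543.32753548 -305.12452062   16.23835396] 2467
 knob 79 [ 543.82189717 -304.84519076   53.01410902]
 rim 404 111.75470837540729 circ (array([560.1640248 ,  -4.86859465]), np.float64(84.77699098664213)) encl ((558.13427734375, -5.594727993011475), 89.99657440185547)
 wing 169 [567.0496127  273.54495507 104.66873202] 80.74121656050488 121.01421728251034
  top 75 ((561.3422241210938, 276.1827087402344), (65.42434692382812, 16.12912940979004), 11.824055671691895)
 box ((561.3226318359375, 275.2387390136719), (129.48780822753906, 118.40899658203125), 12.113585472106934) 67.9453847717059
 green 1 [533.36057177 317.83705584  70.292509  ]
162 217 317 383
```

View pics/st.png

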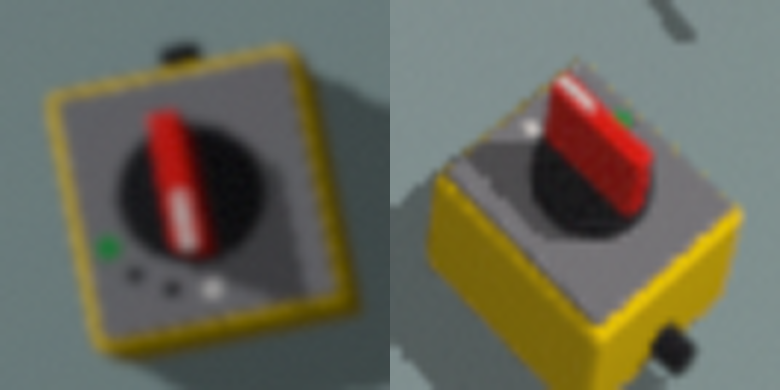

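Request:
servo_tool([
  [-1,-0.9,0,0,0,0],
  [-1,-0.9,0,0,0,0],
  [-1,-0.9,0,0,0,0],
  [-1,-0.9,0,0,0,0],
  [-1,-0.9,0,0,0,0],
], hand=1, force=60)

```text
time: 1.62
tool_pos: [322.0, 396.8, 231.4]
orientation: [3.142, 0.0, 2.761]
force: [1.6, 0.8, 0.5]
grip_width: 85.6
grip_force: 0.0
```

Request:
servo_tool([
  [-1,-0.9,0,0,0,0],
  [-1,-0.9,0,0,0,0],
  [-1,-0.9,0,0,0,0],
  [-1,-0.9,0,0,0,0],
  [-1,-0.9,0,0,0,0],
])

```text
time: 2.03
tool_pos: [411.1, 215.8, 231.6]
orientation: [3.141, 0.001, 2.761]
force: [0.5, 0.7, -0.2]
grip_width: 85.6
grip_force: 0.0
```

Request:
servo_tool([
  [-0.9,-0.95,0,0,0,0],
  [-0.9,-0.95,0,0,0,0],
  [-0.9,-0.95,0,0,0,0],
  [-0.9,-0.95,0,0,0,0],
  [-0.9,-0.95,0,0,0,0],
])

```text
time: 2.45
tool_pos: [483.6, 32.4, 231.6]
orientation: [-3.141, 0.001, 2.76]
force: [-0.8, 1.1, 0.5]
grip_width: 85.7
grip_force: 0.0
```

Request:
servo_tool([
  [-0.7,-0.98,0,0,0,0],
  [-0.7,-0.98,0,0,0,0],
  [-0.7,-0.98,0,0,0,0],
  [-0.7,-0.98,0,0,0,0],
  [-0.7,-0.98,0,0,0,0],
])

```text
time: 2.87
tool_pos: [526.0, -145.5, 231.5]
orientation: [-3.14, 0.002, 2.757]
force: [0.1, -0.8, -1.2]
grip_width: 85.1
grip_force: 0.0
```

Request:
servo_tool([
  [-0.49,-0.96,0,0,0,0],
  [-0.49,-0.96,0,0,0,0],
  [-0.49,-0.96,0,0,0,0],
  [-0.49,-0.96,0,0,0,0],
  [-0.49,-0.96,0,0,0,0],
  [-0.49,-0.96,0,0,0,0],
])

```text
time: 3.37
tool_pos: [540.0, -302.5, 230.9]
orientation: [-3.141, -0.0, 2.758]
force: [0.2, 1.1, 1.3]
grip_width: 85.4
grip_force: 0.0
```

```bash
cat > lid.py <<'E'
from h import *
o=monitor.get_obs(); print(np.round(o['tool_pos'],1),np.round(o['orientation'],3),np.round(o['q'],2))
img,X=cloud('wrist'); save(img,'w1')
d=np.hypot(X[...,0]-539,X[...,1]+304.5)
k=(d<30)&(X[...,2]>45)&(X[...,2]<65); p=X[k]; print('knob',k.sum(),np.median(p,0),cv2.minEnclosingCircle(p[:,:2].astype(np.float32)))
f=(d<130)&(X[...,2]>12)&(X[...,2]<25); p=X[f]; print('flange',f.sum(),np.median(p,0),cv2.minEnclosingCircle(p[:,:2].astype(np.float32)))
E
python3 lid.py
```

```text
[ 540.  -302.5  230.9] [-3.141 -0.     2.758] [ 0.24  0.52  0.25  1.63 -0.15  1.01  1.73]
knob 720 [ 536.91787182 -301.69742049   56.3531663 ] ((537.940673828125, -302.0708312988281), 13.972626686096191)
flange 24197 [ 529.59902102 -298.87156587   18.74282871] ((537.6366577148438, -302.4970397949219), 92.38401794433594)
```

View pics/w1.png

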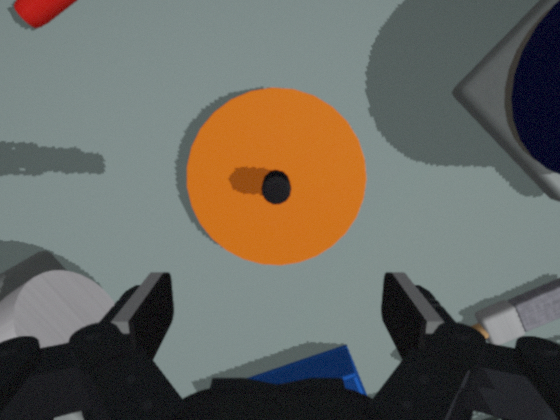

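```bash
python3 - <<'E'
from h import *
X=np.load('pics/top.npz')['X']
m=(X[...,1]<-380)&(X[...,2]>50); d=np.hypot(X[...,0]-538,X[...,1]+302)
for r in (150,200,250): print(r,m[d<r].sum(),X[...,2][m&(d<r)].max() if (m&(d<r)).any() else 0)
print(togo([538,-302.2,25],[np.pi,0,2.762]))
E
```

```text
150 0 0
200 0 0
250 909 144.12033598765515
(array([ 0.011, -0.016,  1.373]), array([ 0.   , -0.001, -0.003]))
```

Request:
servo_tool([
  [0.01,-0.015,0.25,0,0,0],
  [0.01,-0.015,0.5,0,0,0],
  [0.01,-0.015,0.7,0,0,0],
  [0.01,-0.015,0.85,0,0,0],
  [0.01,-0.015,0.95,0,0,0],
  [0.01,-0.015,1,0,0,0],
])

```text
time: 3.92
tool_pos: [538.0, -299.8, 79.4]
orientation: [3.141, -0.003, 2.764]
force: [-0.1, 0.2, -0.3]
grip_width: 85.3
grip_force: 0.0
```

Request:
servo_tool([
  [0,0,0.1,0,0,0],
  [0,0,0.2,0,0,0],
  [0,0,0.28,0,0,0],
  [0,0,0.34,0,0,0],
  [0,0,0.37,0,0,0],
  [0,0,0.37,0,0,0],
])

```text
time: 4.42
tool_pos: [538.3, -301.5, 25.3]
orientation: [3.141, -0.001, 2.762]
force: [-0.2, 0.2, 0.2]
grip_width: 85.4
grip_force: 0.0
```

Request:
servo_tool([
  [0,0,0,0,0,0],
  [0,0,0,0,0,0],
  [0,0,0,0,0,0],
  [0,0,0,0,0,0],
  [0,0,0,0,0,0],
  [0,0,0,0,0,0],
  [0,0,0,0,0,0],
  [0,0,0,0,0,0],
], hand=-1, force=70)

```text
time: 5.08
tool_pos: [538.6, -302.1, 26.5]
orientation: [-3.142, 0.001, 2.762]
force: [-2.2, 2.1, 9.1]
grip_width: 26.3
grip_force: 68.4
```

Request:
servo_tool([
  [0,0,-0.05,0,0,0],
  [0,0,-0.12,0,0,0],
  [0,0,-0.2,0,0,0],
  [0,0,-0.2,0,0,0],
  [0,0,-0.2,0,0,0],
])

```text
time: 5.5
tool_pos: [539.0, -302.1, 56.9]
orientation: [-3.142, 0.002, 2.762]
force: [-0.7, 0.3, -3.1]
grip_width: 26.3
grip_force: 69.0
```

Request:
servo_tool([
  [0,0,-0.1,0,0,0],
  [0,0,-0.3,0,0,0],
  [0,0,-0.5,0,0,0],
  [0,0,-0.7,0,0,0],
  [0,0,-0.85,0,0,0],
  [0,0,-0.95,0,0,0],
  [0,0,-1,0,0,0],
  [0,0,-1,0,0,0],
])

```text
time: 6.17
tool_pos: [538.9, -302.1, 206.9]
orientation: [3.142, 0.002, 2.762]
force: [0.8, 0.1, -3.8]
grip_width: 26.2
grip_force: 69.2
```

```bash
python3 - <<'E'
from h import *
o=monitor.get_obs(); print({k:np.round(o[k],2).tolist() for k in ('tool_pos','orientation','force','moment','grip_width','grip_force')})
img,X=cloud('wrist'); save(img,'w2')
H,S,V=[a.astype(int) for a in cv2.split(cv2.cvtColor(img,cv2.COLOR_RGB2HSV))]
f=(S>150)&(H<20)&(V>100)&(np.hypot(X[...,0]-538,X[...,1]+302)<100)
p=X[f]; A=np.c_[p[:,:2]-[538,-302],np.ones(len(p))]; s=np.linalg.lstsq(A,p[:,2],rcond=None)[0]; r=np.abs(A@s-p[:,2])<4; s=np.linalg.lstsq(A[r],p[r,2],rcond=None)[0]; print('plane',s,f.sum(),cv2.minEnclosingCircle(p[:,:2].astype(np.float32)))
# bowl from this cloud, and other views
q=(np.hypot(X[...,0]-558,X[...,1]+4)<110)&(np.abs(X[...,2]-115)<6); print(q.sum())
print(togo([558,-4.5,o['tool_pos'][2]]))
E
```

```text
{'tool_pos': [538.89, -302.05, 206.89], 'orientation': [3.14, 0.0, 2.76], 'force': [0.75, 0.09, -3.77], 'moment': [0.02, 0.04, 0.03], 'grip_width': 26.2, 'grip_force': 69.21}
plane [ 7.37376661e-04 -3.74773313e-05  1.98980284e+02] 81457 ((538.059326171875, -301.12835693359375), 91.67257690429688)
0
(array([ 0.613,  1.889, -0.009]), array([0., 0., 0.]))
```

Request:
servo_tool([
  [0.03,0.1,0,0,0,0],
  [0.1,0.28,0,0,0,0],
  [0.17,0.5,0,0,0,0],
  [0.22,0.7,0,0,0,0],
  [0.26,0.84,0,0,0,0],
  [0.3,0.92,0,0,0,0],
  [0.31,0.95,0,0,0,0],
  [0.31,0.95,0,0,0,0],
])

```text
time: 6.88
tool_pos: [547.7, -151.6, 204.9]
orientation: [-3.141, -0.001, 2.763]
force: [0.1, 0.1, -2.7]
grip_width: 26.6
grip_force: 69.4
```

```bash
cat > bowl.py <<'E'
from h import *
import sys
o=monitor.get_obs(); print(np.round(o['tool_pos'],1),np.round(o['force'],1))
for c in ('wrist','top','scene'):
    img,X=cloud(c); save(img,c+sys.argv[1])
    # bowl outer rim: fit circle, fixed z band
    d=np.hypot(X[...,0]-558,X[...,1]+4)
    q=(d>75)&(d<100)&(np.abs(X[...,2]-114)<7); p=X[q][:,:2]
    if len(p)<20: print(c,len(p)); continue
    from scipy.optimize import least_squares
    g=least_squares(lambda s:np.hypot(p[:,0]-s[0],p[:,1]-s[1])-85.5,[558,-4],loss='soft_l1').x
    ang=np.degrees(np.arctan2(p[:,1]-g[1],p[:,0]-g[0]))
    print(c,len(p),g,np.histogram(ang,bins=8,range=(-180,180))[0])
E
python3 bowl.py a
```

```text
[ 547.7 -151.6  204.9] [ 0.1  0.1 -2.7]
wrist 3472 [556.52354935  -6.47158071] [ 921    0    0  461  734    0    0 1356]
top 361 [557.12433431  -4.14893059] [49 17 19 61 58 57 48 52]
scene 289 [559.79834155  -5.11979038] [23  0 34 48 46 35 52 51]
```

View pics/wrista.png

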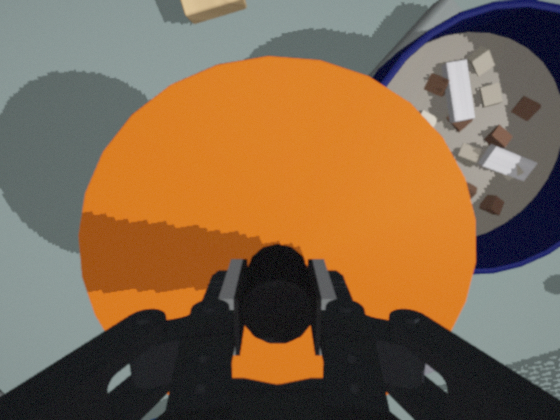

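Request:
servo_tool([
  [0.03,0.1,0,0,0,0],
  [0.1,0.28,0,0,0,0],
  [0.17,0.5,0,0,0,0],
  [0.22,0.7,0,0,0,0],
  [0.26,0.84,0,0,0,0],
  [0.29,0.91,0,0,0,0],
  [0.3,0.935,0,0,0,0],
  [0.3,0.935,0,0,0,0],
  [0.3,0.935,0,0,0,0],
])

```text
time: 7.78
tool_pos: [558.2, -7.2, 205.8]
orientation: [-3.141, 0.0, 2.76]
force: [-0.3, 0.5, -4.0]
grip_width: 26.0
grip_force: 69.5
```

```bash
python3 - <<'E'
from h import *
o=monitor.get_obs(); print(o['tool_pos'],o['force'])
img,X=cloud('wrist')
H,S,V=[a.astype(int) for a in cv2.split(cv2.cvtColor(img,cv2.COLOR_RGB2HSV))]
f=(S>150)&(H<20)&(V>100)&(abs(X[...,2]-197)<8); print(cv2.minEnclosingCircle(X[f][:,:2].astype(np.float32)),np.median(X[f][:,2]))
print(togo([558,-5,140],[np.pi,0,2.762]))
E
```

```text
[558.22098742  -7.24344412 205.78874724] [-0.2992758   0.51259548 -3.97268611]
((558.1704711914062, -6.36967134475708), 92.07967376708984) 197.95107402664334
(array([0.007, 0.015, 0.439]), array([-0.001,  0.001, -0.005]))
```

Request:
servo_tool([
  [0.007,0.006,0.06,0,0,0],
  [0.007,0.006,0.15,0,0,0],
  [0.007,0.006,0.24,0,0,0],
  [0.007,0.006,0.32,0,0,0],
  [0.007,0.006,0.38,0,0,0],
  [0.007,0.006,0.41,0,0,0],
  [0.007,0.006,0.43,0,0,0],
  [0.007,0.006,0.44,0,0,0],
])

```text
time: 8.5
tool_pos: [557.7, -4.5, 139.6]
orientation: [-3.141, -0.0, 2.761]
force: [0.7, 0.8, -3.5]
grip_width: 26.4
grip_force: 69.5
```

Request:
servo_tool([
  [0,0,0.01,0,0,0],
  [0,0,0.02,0,0,0],
  [0,0,0.03,0,0,0],
  [0,0,0.04,0,0,0],
  [0,0,0.045,0,0,0],
  [0,0,0.05,0,0,0],
])

```text
time: 9.0
tool_pos: [557.7, -4.2, 132.3]
orientation: [3.142, 0.0, 2.762]
force: [0.0, -0.3, -4.1]
grip_width: 26.4
grip_force: 69.5
```

Request:
servo_tool([
  [0,0,0.004,0,0,0],
  [0,0,0.008,0,0,0],
  [0,0,0.012,0,0,0],
  [0,0,0.016,0,0,0],
  [0,0,0.019,0,0,0],
  [0,0,0.019,0,0,0],
])

```text
time: 9.5
tool_pos: [557.7, -4.2, 129.7]
orientation: [3.141, 0.0, 2.762]
force: [-2.6, 1.0, 3.3]
grip_width: 26.2
grip_force: 70.4
```

Request:
servo_tool([
  [0,0,0.003,0,0,0],
  [0,0,0.003,0,0,0],
  [0,0,0.003,0,0,0],
])

```text
time: 9.75
tool_pos: [557.7, -4.2, 129.7]
orientation: [3.141, 0.0, 2.762]
force: [-5.0, 1.7, 12.8]
grip_width: 26.1
grip_force: 71.4
```

Request:
servo_tool([
  [0,0,0,0,0,0],
  [0,0,0,0,0,0],
  [0,0,0,0,0,0],
  [0,0,0,0,0,0],
  [0,0,0,0,0,0],
  [0,0,0,0,0,0],
  [0,0,0,0,0,0],
], hand=1)

```text
time: 10.33
tool_pos: [557.6, -4.2, 129.0]
orientation: [-3.142, -0.0, 2.762]
force: [-0.1, -0.1, 0.2]
grip_width: 85.5
grip_force: 0.0
```

Request:
servo_tool([
  [0,0,-0.05,0,0,0],
  [0,0,-0.15,0,0,0],
  [0,0,-0.35,0,0,0],
  [0,0,-0.6,0,0,0],
  [0,0,-0.8,0,0,0],
  [0,0,-0.95,0,0,0],
  [0,0,-1,0,0,0],
  [0,0,-1,0,0,0],
])

```text
time: 11.0
tool_pos: [558.4, -4.2, 281.3]
orientation: [3.14, 0.003, 2.762]
force: [0.2, -0.1, -0.5]
grip_width: 85.7
grip_force: 0.0
```

```bash
python3 - <<'E'
from h import *
o=monitor.get_obs(); print(o['tool_pos'],o['orientation'],o['force'])
img,X=cloud('wrist'); save(img,'w3')
H,S,V=[a.astype(int) for a in cv2.split(cv2.cvtColor(img,cv2.COLOR_RGB2HSV))]
f=(S>150)&(H<20)&(V>100)&(abs(X[...,2]-121)<15); p=X[f]; A=np.c_[p[:,:2]-[558,-5],np.ones(len(p))]; s=np.linalg.lstsq(A,p[:,2],rcond=None)[0]
print('plane',s,cv2.minEnclosingCircle(p[:,:2].astype(np.float32)))
r=191.6*np.pi/180
for y in (0,): print(togo([559,277,o['tool_pos'][2]],[np.pi,0,r]))
E
```

```text
[558.37442871  -4.17560532 281.28839387] [3.13981006e+00 3.08879380e-03 2.76176037e+00] [ 0.1917018  -0.13755434 -0.53527269]
plane [-4.19138889e-04  8.40047249e-05  1.21972678e+02] ((557.0675659179688, -3.611504316329956), 91.44683837890625)
(array([ 0.687,  1.744, -0.011]), array([ 1.000e-03,  2.000e-03, -1.164e+00]))
```

View pics/w3.png

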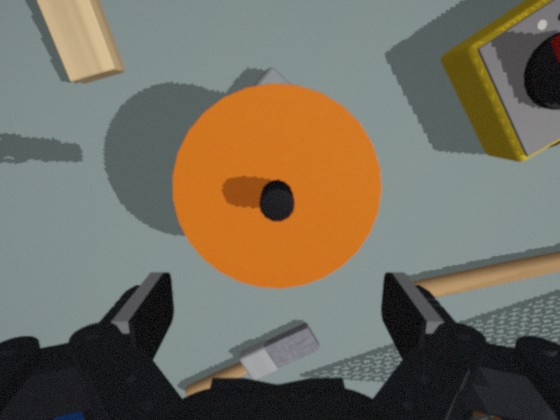

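The wrist view shows the lid centred on the bowl, with the knob at (277,201). The plane fit gives the flange level at z≈122, so it is seated flat. Next is the station.

Request:
servo_tool([
  [0.1,0.25,0,0,0,0],
  [0.2,0.5,0.05,0,0,0],
  [0.3,0.75,0.1,0,0,0],
  [0.35,0.87,0.15,0,0,0],
  [0.35,0.87,0.15,0,0,0],
])

```text
time: 11.47
tool_pos: [555.4, 141.8, 253.3]
orientation: [-3.14, -0.004, 2.768]
force: [0.1, 0.3, -0.6]
grip_width: 85.7
grip_force: 0.0
```

Request:
servo_tool([
  [0.1,0.25,0.05,0,0,-0.15],
  [0.2,0.5,0.1,0,0,-0.35],
  [0.3,0.75,0.15,0,0,-0.55],
  [0.34,0.87,0.15,0,0,-0.75],
  [0.34,0.87,0.15,0,0,-0.9],
  [0.34,0.87,0.15,0,0,-1],
  [0.34,0.87,0.15,0,0,-1],
])

```text
time: 12.05
tool_pos: [557.8, 276.2, 232.3]
orientation: [-3.141, -0.002, -3.019]
force: [-0.4, 0.2, -0.4]
grip_width: 85.8
grip_force: 0.0
```

```bash
python3 - <<'E'
from h import *
o=monitor.get_obs(); print(o['tool_pos'],o['orientation'],np.round(o['q'],2))
img,X=cloud('wrist'); save(img,'w4')
H,S,V=[a.astype(int) for a in cv2.split(cv2.cvtColor(img,cv2.COLOR_RGB2HSV))]
n=np.hypot(X[...,0]-558,X[...,1]-277)
t=(n<50)&(X[...,2]>110)&(X[...,2]<126); print('wing',t.sum(),cv2.minAreaRect(X[t][:,:2].astype(np.float32)),np.median(X[t],0))
b=(n<120)&(X[...,2]>64)&(X[...,2]<76); print('box',cv2.minAreaRect(X[b][:,:2].astype(np.float32)))
b=(n<60)&(X[...,2]>77)&(X[...,2]<90); print('disc',cv2.minEnclosingCircle(X[b][:,:2].astype(np.float32)))
g=(n<70)&(H>45)&(H<85)&(S>120); print('green',g.sum(),np.median(X[g],0))
E
```

```text
[557.77221    276.19050093 232.30829076] [-3.14053240e+00 -2.33784216e-03 -3.01860894e+00] [-0.58  0.52  0.04  1.61 -0.02  1.02  1.16]
wing 1551 ((556.9360961914062, 278.8296203613281), (65.71940612792969, 14.007439613342285), 11.58324146270752) [554.92830659 278.53091335 118.71392824]
box ((557.09912109375, 278.5104064941406), (127.3838119506836, 118.40485382080078), 11.665619850158691)
disc ((557.137451171875, 279.01385498046875), 33.929534912109375)
green 243 [537.02833203 316.61600569  73.21363719]
```

View pics/w4.png

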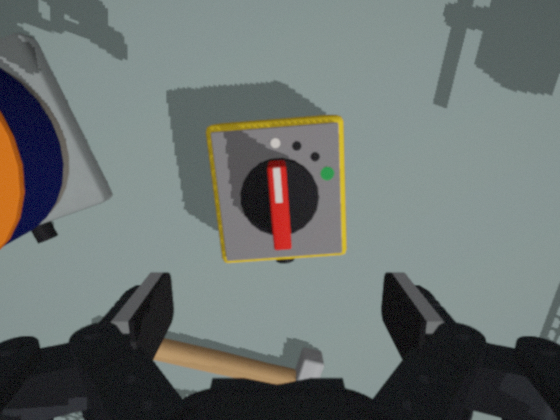

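Request:
servo_tool([
  [0.003,0.018,0.1,0,0,-0.08],
  [0.003,0.018,0.3,0,0,-0.16],
  [0.003,0.018,0.5,0,0,-0.16],
  [0.003,0.018,0.68,0,0,-0.16],
  [0.003,0.018,0.8,0,0,-0.16],
  [0.003,0.018,0.88,0,0,-0.16],
  [0.003,0.018,0.93,0,0,-0.16],
  [0.003,0.018,0.95,0,0,-0.16],
  [0.003,0.018,0.95,0,0,-0.16],
])

```text
time: 12.85
tool_pos: [557.6, 279.1, 91.5]
orientation: [-3.141, -0.0, -2.942]
force: [1.0, -0.5, 0.2]
grip_width: 86.0
grip_force: 0.0
```

Request:
servo_tool([
  [0,0,0,0,0,0],
  [0,0,0,0,0,0],
  [0,0,0,0,0,0],
  [0,0,0,0,0,0],
  [0,0,0,0,0,0],
  [0,0,0,0,0,0],
  [0,0,0,0,0,0],
  [0,0,0,0,0,0],
  [0,0,0,0,0,0],
], hand=-1, force=80)

```text
time: 13.6
tool_pos: [557.9, 278.2, 92.1]
orientation: [-3.141, 0.0, -2.942]
force: [-1.5, -5.8, 10.6]
grip_width: 12.6
grip_force: 78.6
```

```bash
python3 - <<'E'
from h import *
o=monitor.get_obs(); print({k:np.round(o[k],3).tolist() for k in ('tool_pos','orientation','force','moment','grip_width','grip_force','q')})
E
```

```text
{'tool_pos': [557.899, 278.192, 92.076], 'orientation': [-3.141, 0.0, -2.942], 'force': [-1.524, -5.795, 10.565], 'moment': [-1.25, 0.449, 0.05], 'grip_width': 12.561, 'grip_force': 78.559, 'q': [-0.565, 0.687, 0.011, 1.712, -0.009, 0.743, 1.22]}
```

Request:
servo_tool([
  [0,0,0,0,0,0.1],
  [0,0,0,0,0,0.2],
  [0,0,0,0,0,0.3],
  [0,0,0,0,0,0.4],
  [0,0,0,0,0,0.5],
  [0,0,0,0,0,0.6],
  [0,0,0,0,0,0.7],
  [0,0,0,0,0,0.8],
  [0,0,0,0,0,0.9],
  [0,0,0,0,0,1.0],
])

```text
time: 14.43
tool_pos: [558.0, 278.0, 92.1]
orientation: [-3.141, 0.001, 2.838]
force: [-0.1, -7.9, 9.7]
grip_width: 12.5
grip_force: 78.7
```

Request:
servo_tool([
  [0,0,0,0,0,0.1],
  [0,0,0,0,0,0.2],
  [0,0,0,0,0,0.3],
  [0,0,0,0,0,0.4],
  [0,0,0,0,0,0.5],
  [0,0,0,0,0,0.6],
  [0,0,0,0,0,0.7],
  [0,0,0,0,0,0.8],
  [0,0,0,0,0,0.9],
  [0,0,0,0,0,1.0],
])

```text
time: 15.27
tool_pos: [557.9, 277.7, 92.1]
orientation: [-3.141, 0.001, 2.338]
force: [-1.9, -9.3, 10.2]
grip_width: 12.5
grip_force: 78.7
```

```bash
cat > ck.py <<'E'
from h import *
import sys
o=monitor.get_obs(); print({k:np.round(o[k],3).tolist() for k in ('tool_pos','orientation','force','moment','grip_width','grip_force','q')})
print('tool turned',2*np.pi-2.942-o['orientation'][2]%(2*np.pi))
for c in ('wrist','top'):
    img,X=cloud(c); save(img,c+sys.argv[1])
    H,S,V=[a.astype(int) for a in cv2.split(cv2.cvtColor(img,cv2.COLOR_RGB2HSV))]
    n=np.hypot(X[...,0]-557.5,X[...,1]-278.5)
    t=(n<45)&((H<8)|(H>172))&(S>140)&(V>60)&(X[...,2]>90)
    print(c,t.sum(),cv2.minAreaRect(X[t][:,:2].astype(np.float32)) if t.sum()>5 else '',np.median(X[t],0) if t.sum() else '')
    p=X[t][:,:2]
    if len(p)>5:
        vx,vy,_,_=cv2.fitLine(p.astype(np.float32),cv2.DIST_HUBER,0,.01,.01).ravel(); print('line deg',np.degrees(np.arctan2(vy,vx)))
    b=(n<40)&(S<60)&(V>130)&(X[...,2]>95); print('white',b.sum(),np.median(X[b],0) if b.sum() else '')
E
python3 ck.py b
```

```text
{'tool_pos': [557.924, 277.73, 92.068], 'orientation': [-3.141, 0.001, 2.338], 'force': [-1.918, -9.282, 10.21], 'moment': [-1.839, 0.352, 0.217], 'grip_width': 12.482, 'grip_force': 78.675, 'q': [-0.743, 0.71, 0.281, 1.723, -0.267, 0.747, 0.437]}
tool turned 1.0028092558745056
wrist 5173 ((556.724853515625, 278.9783020019531), (15.709080696105957, 65.25706481933594), 45.49223327636719) [555.99514917 280.31346794 118.45615735]
line deg -46.370457
white 1070 [543.93782429 291.75771815 119.72812358]
top 14 ((571.86279296875, 256.5025329589844), (5.830071926116943, 7.387630462646484), 46.08464813232422) [571.52497211 255.76307965 112.27677679]
line deg -20.6436
white 0
```

Request:
servo_tool([
  [0,0,0,0,0,0.08],
  [0,0,0,0,0,0.16],
  [0,0,0,0,0,0.24],
  [0,0,0,0,0,0.32],
  [0,0,0,0,0,0.4],
  [0,0,0,0,0,0.48],
  [0,0,0,0,0,0.48],
  [0,0,0,0,0,0.48],
  [0,0,0,0,0,0.48],
])

```text
time: 16.12
tool_pos: [557.8, 277.6, 92.0]
orientation: [-3.141, 0.001, 2.101]
force: [-2.9, -9.4, 11.0]
grip_width: 12.7
grip_force: 78.9
```

```bash
python3 ck.py c
```

```text
{'tool_pos': [557.838, 277.622, 92.048], 'orientation': [-3.141, 0.001, 2.101], 'force': [-2.921, -9.376, 10.973], 'moment': [-1.97, 0.424, 0.222], 'grip_width': 12.66, 'grip_force': 78.881, 'q': [-0.785, 0.721, 0.344, 1.725, -0.329, 0.754, 0.253]}
tool turned 1.2402862086960238
wrist 5168 ((556.46044921875, 278.8488464355469), (15.688243865966797, 65.45851135253906), 29.265953063964844) [556.40515712 280.69941864 118.46987795]
line deg -59.589325
white 1716 [548.39092323 292.74090676 119.68776992]
top 36 ((565.6058349609375, 249.10707092285156), (21.720218658447266, 17.31905746459961), 71.68877410888672) [566.64745515 253.85529035 116.90598885]
line deg -50.111366
white 0
```

View pics/wristc.png

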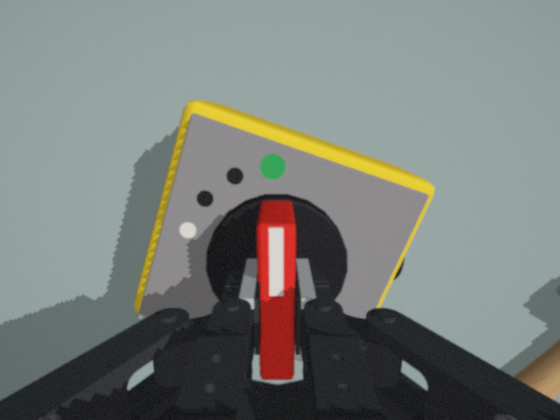

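The pointer at (275,255) lies at the green dot (273,167). The dial is at about 1.24 rad, between the third click and the stop, and the grip is holding steady, so I'm handing in.

```bash
python3 -c "
from h import *
print(job_done())"
```

```text
the job is handed in; nothing more can be done
None
```

The lid was lowered gently, seated flat on the bowl and released; after that I turned the dial clockwise to the third click (about 1.24 rad). The job was handed in at about 16 s with the gripper still holding the dial there.

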